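# Set four heels on the shoes they fit

### The job

Four odd shoes in for re-heeling stand sole up with their heel seats bare, and four loose heels lie on the bench in front of them. Set each heel on the one shoe whose seat has the same size and outline, wide face down as it lies now, squarely covering the pale seat with its straight front edge towards the toe, and leave it standing there. Do not knock over the glue jar.

Things in the scene. Friction and masses are not known exactly. Their poses are not given: they have to be found in the camera images.
- heel_broad_mid (a point): Loose brown heel, the largest heel: broad men's stacked heel; wide face down, black rubber top up. D-shaped foot 70 mm long (x), 64 wide (y): straight front, half-round back; 28 mm high. Upright sides (top 2 mm narrower). Point: half-way up (14 mm), mid length and width of the foot; +x to the straight front, z up.
- heel_low_mid (a point): Loose brown heel, low, wide, flat stacked heel, the lowest of the four; wide face down, black rubber top up. D-shaped foot 60 mm long (x), 54 wide (y): straight front, half-round back; 20 mm high. Upright sides. Point: half-way up (10 mm), mid length and width of the foot; +x to the straight front, z up.
- heel_block_mid (a point): Loose brown heel, ladies' block heel, taller, slightly tapered; wide face down, black rubber top up. D-shaped foot 48 mm long (x), 44 wide (y): straight front, half-round back; 42 mm high. Above the lowest 8 mm it tapers to a top 42 by 38 mm. Point: half-way up (21 mm), mid length and width of the foot; +x to the straight front, z up.
- heel_slender_mid (a point): Loose brown heel, ladies' slender heel, the tallest, the smallest foot, strongly tapered; wide face down, black rubber top up. D-shaped foot 42 mm long (x), 34 wide (y): straight front, half-round back; 58 mm high. Above the lowest 8 mm it tapers to a top 20 by 20 mm centred 4 mm behind the foot's centre. Point: half-way up (29 mm), mid length and width of the foot; +x to the straight front, z up.
- shoe_gents: Black shoe fixed sole up: the longest and broadest shoe (295 mm long, rounded toe). Bare level seat: pale tan D, 70 mm long (x) by 64 wide (y), 98 mm above the bench. Origin on the bench below the middle of the seat's straight front edge; +x to the toe, z up: seat centre at x -35, y 0, z 98 mm. 12 mm ahead of the seat the sole starts to rise, 20 mm by the ball.
- shoe_loafer: Black shoe fixed sole up: a low shoe with a broad round toe (255 mm long). Bare level seat: pale tan D, 60 mm long (x) by 54 wide (y), 88 mm above the bench. Origin on the bench below the middle of the seat's straight front edge; +x to the toe, z up: seat centre at x -30, y 0, z 88 mm. 12 mm ahead of the seat the sole starts to rise, 12 mm by the ball.
- shoe_boot: Black shoe fixed sole up: a ladies' shoe with a narrow waist and rounded toe (235 mm long). Bare level seat: pale tan D, 48 mm long (x) by 44 wide (y), 84 mm above the bench. Origin on the bench below the middle of the seat's straight front edge; +x to the toe, z up: seat centre at x -24, y 0, z 84 mm. 12 mm ahead of the seat the sole starts to rise, 30 mm by the ball.
- shoe_court: Black shoe fixed sole up: a ladies' court shoe with the narrowest waist and a pointed toe (232 mm long). Bare level seat: pale tan D, 42 mm long (x) by 34 wide (y), 80 mm above the bench. Origin on the bench below the middle of the seat's straight front edge; +x to the toe, z up: seat centre at x -21, y 0, z 80 mm. 12 mm ahead of the seat the sole starts to rise, 42 mm by the ball.
- glue_jar: Small closed amber glass glue jar with a green lid, 50 mm across, 60 mm high, standing on the bench near the shoes; origin at the centre of its underside, z up. Not to be knocked over.

How it is judged:
At the end, for the whole second after the job is handed in: Each heel rests upright and still on the seat of its own shoe: its centre within 10 mm of the seat's centre along and across the shoe, lying on the seat (height within 5 mm, tilt under 5 degrees), its straight front towards the toe and in line with the shoe within 12 degrees (x of heel_broad_mid in the frame of shoe_gents between -0.045 and -0.025 m and y of heel_broad_mid in the frame of shoe_gents between -0.01 and 0.01 m and z of heel_broad_mid in the frame of shoe_gents between 0.107 and 0.117 m and angle between the x axis of heel_broad_mid and the x axis of shoe_gents, either way round below 0.21 rad and x of shoe_gents in the frame of heel_broad_mid above 0 m and angle between each of heel_broad_mid, heel_low_mid, heel_block_mid, heel_slender_mid's own z axis and vertical below 0.09 rad and linear speed of each of heel_broad, heel_low, heel_block, heel_slender below 0.02 m/s and x of heel_low_mid in the frame of shoe_loafer between -0.04 and -0.02 m and y of heel_low_mid in the frame of shoe_loafer between -0.01 and 0.01 m and z of heel_low_mid in the frame of shoe_loafer between 0.093 and 0.103 m and angle between the x axis of heel_low_mid and the x axis of shoe_loafer, either way round below 0.21 rad and x of shoe_loafer in the frame of heel_low_mid above 0 m and x of heel_block_mid in the frame of shoe_boot between -0.034 and -0.014 m and y of heel_block_mid in the frame of shoe_boot between -0.01 and 0.01 m and z of heel_block_mid in the frame of shoe_boot between 0.1 and 0.11 m and angle between the x axis of heel_block_mid and the x axis of shoe_boot, either way round below 0.21 rad and x of shoe_boot in the frame of heel_block_mid above 0 m and x of heel_slender_mid in the frame of shoe_court between -0.031 and -0.011 m and y of heel_slender_mid in the frame of shoe_court between -0.01 and 0.01 m and z of heel_slender_mid in the frame of shoe_court between 0.104 and 0.114 m and angle between the x axis of heel_slender_mid and the x axis of shoe_court, either way round below 0.21 rad and x of shoe_court in the frame of heel_slender_mid above 0 m); the robot touches nothing.
It fails at once if the glue jar is knocked over (angle between glue_jar's own z axis and vertical above 0.5 rad).
It also fails if it takes over 120 s, if anything falls off the work surface, if the arm or the gripper's body presses on something with over 40 N, if the wrist force passes 120 N, or if a joint passes its speed limit or range.

### The arm

A 7-joint arm with a two-finger parallel gripper is mounted at the origin on the work surface. World frame = base frame: x ahead of the robot, y to its left, z up, the work surface at z = 0. Lengths are in m, angles in rad, forces in N, time in s.
With the tool pointing down it reaches from about 0.425 to 0.925 m from the base axis. Payload 6.8 kg.
Tool frame: the origin (TCP) lies between the finger pads; the fingertips stand 11 mm ahead of it and the grasp point (between the pads) lies 8 mm behind it; z points along the fingers, y is the line along which they close (so a half turn about z gives the same grasp; the last joint's range is limited). The gripper opens to 85 mm and grips with 20 to 120 N. Pads are 22 mm wide; open, the fingers measure 114 mm over their backs; the gripper's body (76 mm by 85 mm) begins 54 mm behind the grasp point. The pads swing forward as they close: fully open they stand 13 mm farther back than shut.
Start: joints at [1.087, 0.477, 0.022, 1.555, -0.011, 1.109, -0.083], TCP at [0.248, -0.628, 0.242] pointing down, gripper open.
Joint ranges: [-2.96, 2.96], [-0.34, 2.1], [-1.41, 1.46], [0.24, 2.44], [-1.37, 4.51], [0.17, 1.92], [-2.96, 2.96]. Speed limits (rad/s): [2.39, 2.39, 3.14, 3.14, 3.14, 3.14, 3.14].

### API

Orientations are given as a rotation vector (axis times angle).
In Python, from bench import r gives the robot as it stands.
- The arm moves only by the tool send_rows, never from a script. Its argument "deltas" is a list of rows, each an object of numbers: "dx", "dy", "dz": the shift along the world's x, y, z in mm; "rx", "ry", "rz": the turn, a rotation vector about the world's x, y, z in degrees. A call has 1 to 5 rows; each row is the pose to reach, as a shift and turn from the pose commanded when the call began; what a row does not reach only later rows make up. A row lasts 1/12 s, in which the tool goes at most 41.7 mm and 7.16 degrees, less where a joint would pass 70% of its speed; a pose out of reach is approached as far as the arm can. A call with a gripper value outside its range is refused whole. "jaw" is the finger opening in mm, from 0 to 85.4, set as the call begins (left out, the last holds). The fingers move at their own pace and stop on an object; "newtons" is the grip in N (left out, the last holds). Time passes only in rows, so rows that repeat a pose let the fingers close. It gives the time, the measured TCP pose, the force, the opening and the grip force at its end, in the units of the state.
- r.get_obs(): the state, without advancing time (a new reading comes with each control period).
- r.grab_frame(name): name is "scene" or "top" or "wrist"; returns a dict with "frame" (384x512x3 uint8, blue, green, red), "z_map" (384x512 float32, m along the optical axis (not along the pixel's ray), 0 where there is no reading), "vertical_fov" (degrees; the focal length in pixels is half the picture's height over the tangent of half this angle, whatever the lens; pixels are square), "cx", "cy" (the principal point, pixels), "xyz" and "orientation" of the camera in the world. Camera axes: x right, y down, z forward; pixel columns grow to the right and rows downward; lengths in m; the calibration is good to about 2 mm. A picture is of the moment at which its call begins.
- r.hand_in(): hands the job in; it is judged then, once.
The state is a dict: "clock": time; "joints": joint angles; "qvel": joint speeds; "tau": joint torques, N m; "tcp_pos": TCP position; "orientation": TCP orientation; "contact_force": force on the tool from outside, world axes, zero at the start; "moment": the same for the moment, N m; "grip_width": finger opening in m; "gripper_force": force on a finger pad.
Only numpy, scipy, OpenCV 4.12 (cv2) and the standard library are available. Lean on these libraries where they do the work, as an engineer would, in place of code of your own. Each camera call takes 0.05 s, during which the arm holds its last target. There are 200 camera calls.

## Working session

There is one attempt and no reset: what is moved stays moved. The work goes in short steps, Python scripts to look and compute and a tool call to move; the robot and the scene stay as the last step left them, time stands still between calls to the robot, and variables do not carry over. Pictures are saved under pics/ and viewed, at most 16 in all, crops included, and the job is handed in when it is done.

Besides the shell and the picture viewer there is one more tool, called after "Emit:" as name(argument=value, ...), one argument or row to a line, values as JSON. send_rows: Moves the arm, as the interface text tells. Its arguments: {"type":"object","properties":{"deltas":{"type":"array","items":{"type":"object","properties":{"dx":{"type":"number"},"dy":{"type":"number"},"dz":{"type":"number"},"rx":{"type":"number"},"ry":{"type":"number"},"rz":{"type":"number"}}}},"jaw":{"type":"number"},"newtons":{"type":"number"}},"required":["deltas"]}

```bash
mkdir -p pics
cat > h.py <<'E'
import numpy as np,cv2
from scipy.spatial.transform import Rotation as R
from bench import r
def cam(n):
    f=r.grab_frame(n); np.savez(f'{n}.npz',**{k:np.array(v) for k,v in f.items()}); return f
def cloud(f):
    h,w=f['z_map'].shape; F=h/2/np.tan(np.radians(float(f['vertical_fov']))/2)
    v,u=np.mgrid[:h,:w]; z=f['z_map']
    P=np.stack([(u-float(f['cx']))*z/F,(v-float(f['cy']))*z/F,z],-1)
    return P@R.from_rotvec(f['orientation']).as_matrix().T+f['xyz']
E
python3 - <<'E'
from h import *
for n in('top','scene'):
    f=cam(n); cv2.imwrite(f'pics/{n}0.png',f['frame']); print(n,f['vertical_fov'],f['xyz'],f['orientation'])
    P=cloud(f); print(P[::64,::64].round(2)[:,:,2])
print(r.get_obs())
E
```

```text
top 55.0410390316237 [ 0.39783011 -0.01912104  0.85609374] [-2.12040535  2.13269599 -0.15180734]
[[ 0.2   0.   -0.    0.01  0.01  0.02  0.1   0.03]
 [-0.    0.01  0.1   0.12  0.    0.    0.    0.  ]
 [ 0.03 -0.    0.07  0.1  -0.    0.    0.01  0.  ]
 [ 0.    0.    0.    0.   -0.    0.    0.    0.  ]
 [-0.   -0.    0.   -0.    0.    0.    0.   -0.  ]
 [-0.    0.    0.    0.    0.   -0.    0.    0.  ]]
scene 43.44306912611293 [ 1.17570208 -0.36419765  0.88690976] [-2.14159147 -1.24092932  0.46752301]
[[-0.6  -0.7   0.31 -0.19 -0.17 -0.   -0.43 -0.46]
 [-0.23  0.    0.    0.    0.01  0.    0.    0.17]
 [-0.   -0.   -0.    0.    0.    0.    0.    0.  ]
 [ 0.    0.    0.    0.04  0.    0.1   0.01  0.1 ]
 [-0.    0.    0.09 -0.    0.12  0.    0.11  0.  ]
 [ 0.    0.03  0.11  0.    0.    0.    0.04  0.04]]
{'clock': 0.1, 'joints': array([ 1.08692156,  0.47771536,  0.02233381,  1.55634432, -0.0115077 ,
        1.10929574, -0.08311488]), 'qvel': array([-0.00075924, -0.00127923,  0.00135118, -0.00398996,  0.00054075,
       -0.00065292,  0.00070638]), 'tau': array([ 5.78673236e-03, -5.97753453e+01,  1.61434494e+00, -2.81947517e+01,
        1.29065994e-02,  5.06831682e-03,  1.41224014e-06]), 'tcp_pos': array([ 0.24753107, -0.62742544,  0.24142763]), 'orientation': array([-3.08474634e+00, -5.86518143e-01,  6.44578251e-04]), 'contact_force': array([ 0.42497342,  0.50698027, -0.43326981]), 'moment': array([ 0.00700123,  0.04635736, -0.04317233]), 'gripper_force': 0.0, 'grip_width': 0.08504051284026737}
```

View pics/top0.png

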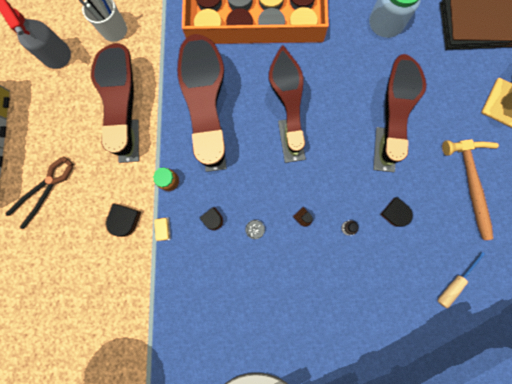

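View pics/scene0.png

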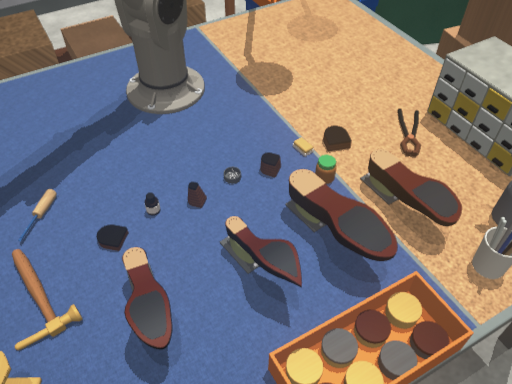

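The top view (robot at the bottom, +x up) shows four seats at about (115,140), (208,147), (295,142) and (397,150). The heels are at (122,220), (211,217), (304,216) and (397,212), and the jar is at (166,178). Next I'll fit the known outlines.

```bash
cat > fit.py <<'E'
from h import *
from scipy.optimize import minimize
def D(L,W,z,xo=0):
    a=np.linspace(np.pi/2,1.5*np.pi,25); c=-L/2+W/2
    p=np.r_[[[L/2,-W/2],[L/2,W/2]],np.c_[c+W/2*np.cos(a),W/2*np.sin(a)]]
    return np.c_[p[:,0]+xo,p[:,1],np.full(len(p),z)]
def proj(f,P):
    Q=(P-f['xyz'])@R.from_rotvec(f['orientation']).as_matrix()
    F=192/np.tan(np.radians(float(f['vertical_fov']))/2)
    return Q[:,:2]/Q[:,2:]*F+[float(f['cx']),float(f['cy'])]
def fit(f,mask,pts,x0,box,S=4):
    u0,u1,v0,v1=box; m=cv2.resize(mask[v0:v1,u0:u1].astype(np.float32),None,fx=S,fy=S)>.5
    def c(p):
        M=R.from_euler('z',p[2]*10).as_matrix(); q=pts@M.T+[p[0],p[1],0]
        uv=(proj(f,q)-[u0,v0]+.5)*S-.5
        h=cv2.convexHull(np.round(uv*16).astype(np.int32)); t=np.zeros(m.shape,np.uint8)
        cv2.fillPoly(t,[h],1,shift=4); t=t>0
        return 1-(t&m).sum()/(t|m).sum()
    best=min((minimize(c,[*x0,y/10],method='Nelder-Mead',options=dict(initial_simplex=np.array([[*x0,y/10]]*4)+np.diag([.01,.01,.04,0])[[3,0,1,2]])) for y in np.radians(np.arange(-180,180,30))),key=lambda o:o.fun)
    return best.x[0],best.x[1],(np.degrees(best.x[2]*10)+180)%360-180,1-best.fun
HE=dict(broad=(70,64,28,68,62,0,14),low=(60,54,20,60,54,0,10),block=(48,44,42,42,38,0,21),slender=(42,34,58,20,20,-4,29))
def hp(k,z0=0):
    L,W,H,l,w,o,_=HE[k]; return np.r_[D(L,W,z0*1e3),D(L,W,z0*1e3+(8 if l<60 else 1)),D(l,w,z0*1e3+H,o)]/1e3
SE=dict(gents=(70,64,98),loafer=(60,54,88),boot=(48,44,84),court=(42,34,80))
E
python3 - <<'E'
from fit import *
f=dict(np.load('top.npz')); P=cloud(f); Z=P[...,2]
def blob(m,u,v,r):
    b=np.zeros_like(m); b[v-r:v+r,u-r:u+r]=m[v-r:v+r,u-r:u+r]
    n,l,st,ce=cv2.connectedComponentsWithStats(b.astype(np.uint8)); i=1+np.argmax(st[1:,4]); return l==i,ce[i],st[i]
for u,v in((122,220),(211,217),(304,216),(397,212)):
    m,c,st=blob(Z>.006,u,v,25); q=P[m]; zt=np.percentile(q[:,2],95); k=min(HE,key=lambda k:abs(HE[k][2]-zt*1e3))
    print(k,zt.round(4),st[4],np.round(fit(f,m,hp(k),q[:,:2].mean(0),(u-35,u+35,v-35,v+35)),4))
g=f['frame'].astype(int); hsv=cv2.cvtColor(f['frame'],cv2.COLOR_BGR2HSV)
for u,v in((115,140),(208,147),(295,142),(397,150)):
    m,c,st=blob((Z>.06)&(hsv[...,2]>130)&(hsv[...,0]<30),u,v,30); q=P[m]; zt=np.median(q[:,2]); k=min(SE,key=lambda k:abs(SE[k][2]-zt*1e3))
    L,W,z=SE[k]
    x,y,a,i=fit(f,m,D(L,W,z)/1e3,q[:,:2].mean(0),(u-40,u+40,v-40,v+40))
    t=P[v-100 if v>100 else 0:v-20,u-30:u+30].reshape(-1,3); t=t[(t[:,2]>.08)]
    far=t[t[:,0]>t[:,0].max()-.03].mean(0); print(k,zt.round(4),st[4],np.round((x,y,a,i),4),'dir to toe',np.degrees(np.arctan2(far[1]-y,far[0]-x)).round(1))
m,c,st=blob(Z>.01,166,178,14); print('jar',P[m&(Z>.055)].mean(0))
E
```

```text
Traceback (most recent call last):
  File "fit.py", line 19, in fit
    best=min((minimize(c,[*x0,y/10],method='Nelder-Mead',options=dict(initial_simplex=np.array([[*x0,y/10]]*4)+np.diag([.01,.01,.04,0])[[3,0,1,2]])) for y in np.radians(np.arange(-180,180,30))),key=lambda o:o.fun)
  File "fit.py", line 19, in <genexpr>
    best=min((minimize(c,[*x0,y/10],method='Nelder-Mead',options=dict(initial_simplex=np.array([[*x0,y/10]]*4)+np.diag([.01,.01,.04,0])[[3,0,1,2]])) for y in np.radians(np.arange(-180,180,30))),key=lambda o:o.fun)
                                                                                      ~~~~~~~~~~~~~~~~~~~~~~~~^~~~~~~~~~~~~~~~~~~~~~~~~~~~~~~~~~~~
ValueError: operands could not be broadcast together with shapes (4,3) (4,4)
```

```bash
sed -i 's/\[\[3,0,1,2\]\]/[[3,0,1,2],:3]/' fit.py
cat > m.py <<'E'
from fit import *
f=dict(np.load('top.npz')); P=cloud(f); Z=P[...,2]
def blob(m,u,v,r):
    b=np.zeros_like(m); b[v-r:v+r,u-r:u+r]=m[v-r:v+r,u-r:u+r]
    n,l,st,ce=cv2.connectedComponentsWithStats(b.astype(np.uint8)); i=1+np.argmax(st[1:,4]); return l==i,ce[i],st[i]
if __name__=='__main__':
  for u,v in((122,220),(211,217),(304,216),(397,212)):
    m,c,st=blob(Z>.006,u,v,25); q=P[m]; zt=np.percentile(q[:,2],95); k=min(HE,key=lambda k:abs(HE[k][2]-zt*1e3))
    print(k,zt.round(4),st[4],np.round(fit(f,m,hp(k),q[:,:2].mean(0),(u-35,u+35,v-35,v+35)),4))
  hsv=cv2.cvtColor(f['frame'],cv2.COLOR_BGR2HSV)
  for u,v in((115,140),(208,147),(295,142),(397,150)):
    m,c,st=blob((Z>.06)&(hsv[...,2]>130)&(hsv[...,0]<30),u,v,30); q=P[m]; zt=np.median(q[:,2]); k=min(SE,key=lambda k:abs(SE[k][2]-zt*1e3))
    L,W,z=SE[k]
    x,y,a,i=fit(f,m,D(L,W,z)/1e3,q[:,:2].mean(0),(u-40,u+40,v-40,v+40))
    t=P[v-100 if v>100 else 0:v-20,u-30:u+30].reshape(-1,3); t=t[(t[:,2]>.08)]
    far=t[t[:,0]>t[:,0].max()-.03].mean(0); print(k,zt.round(4),st[4],np.round((x,y,a,i),4),'dir to toe',np.degrees(np.arctan2(far[1]-y,far[0]-x)).round(1))
  m,c,st=blob(Z>.01,166,178,14); print('jar',P[m&(Z>.055)].mean(0))
E
python3 m.py
```

```text
broad 0.0303 861 [  0.4427   0.3078 -17.2289   0.948 ]
block 0.0443 374 [ 0.4451  0.0991 38.34    0.9407]
slender 0.0594 251 [ 0.4493 -0.1098 42.8632  0.9486]
low 0.0225 641 [ 0.4565 -0.3246 47.6593  0.9485]
loafer 0.0883 839 [0.6181 0.3046 2.3417 0.7253] dir to toe 2.8
gents 0.0983 1286 [ 0.5933  0.0968 10.8531  0.6838] dir to toe 6.5
court 0.0804 445 [ 0.6111 -0.0894 11.5896  0.6179] dir to toe 8.2
boot 0.0844 458 [ 0.5887 -0.3041 -5.4637  0.9164] dir to toe -6.4
jar [0.5364893  0.20291826 0.06499435]
```

```bash
sed -i 's/(hsv\[...,2\]>130)&(hsv\[...,0\]<30)/(f["frame"][...,1]>135)/' m.py; python3 m.py | tail -5
python3 - <<'E'
from fit import *
f=dict(np.load('top.npz'));I=f['frame'][100:250,85:425]; I=cv2.resize(I,(0,0),fx=2.35,fy=2.35,interpolation=2)
H=dict(broad=(.4427,.3078,-17.2),block=(.4451,.0991,38.3),slender=(.4493,-.1098,42.9),low=(.4565,-.3246,47.7))
for k,(x,y,a) in H.items():
    for p in (hp(k)[:27],hp(k)[-27:]):
        q=proj(f,p@R.from_euler('z',a,degrees=True).as_matrix().T+[x,y,0])
        q=((q-[85,100]+.5)*2.35).astype(np.int32); cv2.polylines(I,[q],True,(0,255,255),1); cv2.line(I,tuple(map(int,q[0])),tuple(map(int,q[1])),(0,0,255),1)
cv2.imwrite('pics/ov.png',I)
E
```

```text
loafer 0.0883 625 [0.6175 0.305  2.3153 0.9599] dir to toe 2.7
gents 0.0983 905 [0.5932 0.0977 7.3306 0.9662] dir to toe 6.3
court 0.0804 288 [ 0.6119 -0.0895 10.8942  0.9375] dir to toe 8.3
boot 0.0845 419 [ 0.5889 -0.3047 -4.9801  0.9686] dir to toe -6.2
jar [0.5364893  0.20291826 0.06499435]
```

View pics/ov.png

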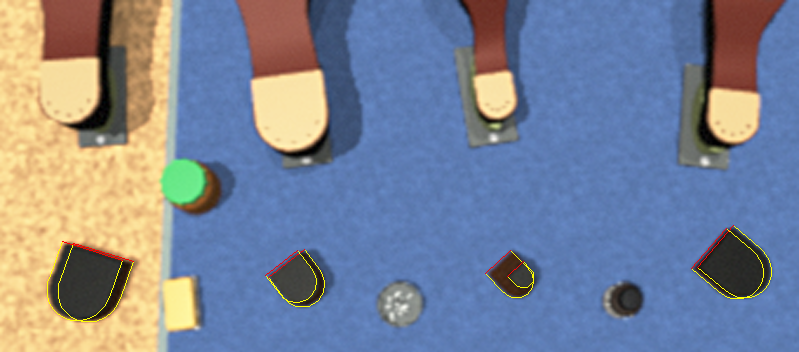

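The overlaid outlines match all four heels, straight edges (red) included. Each seat's height identifies its shoe, and its size fits too: loafer, gents, court and boot from left to right. I'll start with the low heel, gripping it across its straight sides.

Emit:
send_rows(
  deltas=[
    {"dx": 110,"dy": 155,"rz": 26},
    {"dx": 110,"dy": 155,"rz": 26},
    {"dx": 110,"dy": 155,"rz": 26},
    {"dx": 110,"dy": 155,"rz": 26},
    {"dx": 110,"dy": 155,"rz": 26},
  ],
  jaw=85,
  newtons=40,
)

```text
$.deltas[0]: bad value
```

Emit:
send_rows(
  deltas=[
    {"dx": 104,"dy": 153,"dz": -100},
    {"dx": 104,"dy": 153,"dz": -100},
    {"dx": 104,"dy": 153,"dz": -100},
    {"dx": 104,"dy": 153,"dz": -100},
    {"dx": 104,"dy": 153,"dz": -100},
  ],
)

```text
$.deltas[0]: bad value
```

```bash
cat >> h.py <<'E'
def st():
    o=r.get_obs(); M=R.from_rotvec(o['orientation']).as_matrix()
    print('t',round(o['clock'],2),'tcp',o['tcp_pos'].round(4),'xaz',np.degrees(np.arctan2(M[1,0],M[0,0])).round(2),'tilt',np.degrees(np.arccos(-M[2,2])).round(2),'q',o['joints'].round(2),'F',o['contact_force'].round(1),'w',round(o['grip_width'],4),'g',round(o['gripper_force'],1))
E
python3 -c "from h import *;st()"
```

```text
t 0.1 tcp [ 0.2475 -0.6274  0.2414] xaz 21.53 tilt 0.09 q [ 1.09  0.48  0.02  1.56 -0.01  1.11 -0.08] F [ 0.4  0.5 -0.4] w 0.085 g 0.0
```

Emit:
send_rows(
  deltas=[
    {"dx": 24,"dy": 34,"dz": 0,"rx": 0,"ry": 0,"rz": 6},
    {"dx": 48,"dy": 68,"dz": 0,"rx": 0,"ry": 0,"rz": 12},
    {"dx": 72,"dy": 102,"dz": 0,"rx": 0,"ry": 0,"rz": 18},
    {"dx": 96,"dy": 136,"dz": 0,"rx": 0,"ry": 0,"rz": 24},
    {"dx": 114,"dy": 164,"dz": 0,"rx": 0,"ry": 0,"rz": 26},
  ],
  jaw=85,
  newtons=40,
)

```text
clock: 0.52
tcp_pos: [0.3637, -0.4607, 0.242]
orientation: [-2.869, -1.277, -0.001]
contact_force: [1.5, 1.0, -0.5]
grip_width: 0.0848
gripper_force: 0.0
```

Emit:
send_rows(
  deltas=[
    {"dx": 100,"dy": 144,"dz": -100,"rx": 0,"ry": 0,"rz": 0},
    {"dx": 100,"dy": 144,"dz": -100,"rx": 0,"ry": 0,"rz": 0},
    {"dx": 100,"dy": 144,"dz": -100,"rx": 0,"ry": 0,"rz": 0},
    {"dx": 100,"dy": 144,"dz": -100,"rx": 0,"ry": 0,"rz": 0},
    {"dx": 100,"dy": 144,"dz": -100,"rx": 0,"ry": 0,"rz": 0},
  ],
)

```text
clock: 0.93
tcp_pos: [0.4625, -0.3171, 0.1409]
orientation: [-2.873, -1.267, 0.0]
contact_force: [0.1, -0.6, -0.6]
grip_width: 0.0853
gripper_force: 0.0
```

```bash
python3 -c "from h import *;st()"
```

```text
t 0.93 tcp [ 0.4625 -0.3171  0.1409] xaz 47.61 tilt 0.08 q [ 0.65  0.42 -0.2   1.91  0.11  0.82 -0.35] F [ 0.1 -0.6 -0.6] w 0.0853 g 0.0
```

Emit:
send_rows(
  deltas=[
    {"dx": 0,"dy": -1,"dz": -35,"rx": 0,"ry": 0,"rz": 0},
    {"dx": 0,"dy": -1,"dz": -70,"rx": 0,"ry": 0,"rz": 0},
    {"dx": 0,"dy": -1,"dz": -100,"rx": 0,"ry": 0,"rz": 0},
    {"dx": 0,"dy": -1,"dz": -118,"rx": 0,"ry": 0,"rz": 0},
    {"dx": 0,"dy": -1,"dz": -126,"rx": 0,"ry": 0,"rz": 0},
  ],
)

```text
clock: 1.35
tcp_pos: [0.4598, -0.3196, 0.0131]
orientation: [-2.871, -1.265, 0.005]
contact_force: [-0.7, -0.6, 0.2]
grip_width: 0.085
gripper_force: 0.0
```

Emit:
send_rows(
  deltas=[
    {"dx": 0,"dy": 0,"dz": 0,"rx": 0,"ry": 0,"rz": 0},
    {"dx": 0,"dy": 0,"dz": 0,"rx": 0,"ry": 0,"rz": 0},
    {"dx": 0,"dy": 0,"dz": 0,"rx": 0,"ry": 0,"rz": 0},
    {"dx": 0,"dy": 0,"dz": 0,"rx": 0,"ry": 0,"rz": 0},
    {"dx": 0,"dy": 0,"dz": 0,"rx": 0,"ry": 0,"rz": 0},
  ],
  jaw=45,
)

```text
clock: 1.77
tcp_pos: [0.4627, -0.3216, 0.0178]
orientation: [2.873, 1.265, 0.003]
contact_force: [0.3, -0.9, 5.1]
grip_width: 0.053
gripper_force: 43.3
```

```bash
python3 -c "
from h import *;st();f=cam('wrist');cv2.imwrite('pics/w1.png',f['frame'])"
```

```text
t 1.77 tcp [ 0.4627 -0.3216  0.0178] xaz 47.52 tilt 0.17 q [ 0.62  0.61 -0.16  1.97  0.17  0.58 -0.39] F [ 0.3 -0.9  5.1] w 0.053 g 43.3
```

View pics/w1.png

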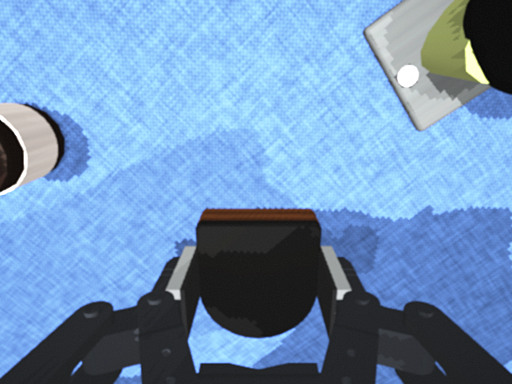

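The wrist view shows the low heel held square between the pads, straight edge forward at row 212, with the opening at 53 mm. I'll lift it and carry it over to the loafer.

Emit:
send_rows(
  deltas=[
    {"dx": 0,"dy": 0,"dz": 10,"rx": 0,"ry": 0,"rz": 0},
    {"dx": 0,"dy": 0,"dz": 40,"rx": 0,"ry": 0,"rz": 0},
    {"dx": 0,"dy": 0,"dz": 80,"rx": 0,"ry": 0,"rz": 0},
    {"dx": 0,"dy": 0,"dz": 120,"rx": 0,"ry": 0,"rz": 0},
    {"dx": 0,"dy": 0,"dz": 160,"rx": 0,"ry": 0,"rz": 0},
  ],
  newtons=60,
)

```text
clock: 2.23
tcp_pos: [0.4611, -0.3205, 0.1786]
orientation: [-2.875, -1.266, 0.0]
contact_force: [0.7, -1.1, -1.2]
grip_width: 0.0523
gripper_force: 64.8
```

Emit:
send_rows(
  deltas=[
    {"dx": 0,"dy": 25,"dz": 30,"rx": 0,"ry": 0,"rz": -5},
    {"dx": 0,"dy": 60,"dz": 50,"rx": 0,"ry": 0,"rz": -10},
    {"dx": 5,"dy": 100,"dz": 50,"rx": 0,"ry": 0,"rz": -15},
    {"dx": 10,"dy": 140,"dz": 50,"rx": 0,"ry": 0,"rz": -20},
    {"dx": 20,"dy": 179,"dz": 50,"rx": 0,"ry": 0,"rz": -25},
  ],
)

```text
clock: 2.65
tcp_pos: [0.4807, -0.1404, 0.2277]
orientation: [3.082, 0.605, 0.001]
contact_force: [0.4, -0.5, -0.9]
grip_width: 0.0525
gripper_force: 64.9
```

Emit:
send_rows(
  deltas=[
    {"dx": 14,"dy": 38,"dz": 0,"rx": 0,"ry": 0,"rz": -4},
    {"dx": 28,"dy": 76,"dz": 0,"rx": 0,"ry": 0,"rz": -8},
    {"dx": 42,"dy": 114,"dz": 0,"rx": 0,"ry": 0,"rz": -12},
    {"dx": 56,"dy": 152,"dz": 0,"rx": 0,"ry": 0,"rz": -16},
    {"dx": 70,"dy": 190,"dz": 0,"rx": 0,"ry": 0,"rz": -20},
  ],
)

```text
clock: 3.07
tcp_pos: [0.5517, 0.0499, 0.2272]
orientation: [3.141, 0.064, 0.001]
contact_force: [1.2, 0.3, 0.0]
grip_width: 0.0523
gripper_force: 64.9
```

Emit:
send_rows(
  deltas=[
    {"dx": 12,"dy": 38,"dz": 0,"rx": 0,"ry": 0,"rz": 0},
    {"dx": 24,"dy": 76,"dz": 0,"rx": 0,"ry": 0,"rz": 0},
    {"dx": 36,"dy": 114,"dz": 0,"rx": 0,"ry": 0,"rz": 0},
    {"dx": 48,"dy": 152,"dz": 0,"rx": 0,"ry": 0,"rz": 0},
    {"dx": 60,"dy": 190,"dz": 0,"rx": 0,"ry": 0,"rz": 0},
  ],
)

```text
clock: 3.48
tcp_pos: [0.6117, 0.2397, 0.227]
orientation: [3.141, 0.069, 0.0]
contact_force: [1.2, 0.0, 0.2]
grip_width: 0.0522
gripper_force: 64.9
```

Emit:
send_rows(
  deltas=[
    {"dx": 6,"dy": 34,"dz": 0,"rx": 0,"ry": 0,"rz": 0},
    {"dx": 12,"dy": 60,"dz": -30,"rx": 0,"ry": 0,"rz": 0},
    {"dx": 12,"dy": 67,"dz": -65,"rx": 0,"ry": 0,"rz": 0},
    {"dx": 12,"dy": 67,"dz": -85,"rx": 0,"ry": 0,"rz": 0},
    {"dx": 12,"dy": 67,"dz": -85,"rx": 0,"ry": 0,"rz": 0},
  ],
)

```text
clock: 3.9
tcp_pos: [0.6202, 0.3042, 0.1361]
orientation: [3.136, 0.073, -0.013]
contact_force: [-0.9, -0.8, -1.4]
grip_width: 0.0525
gripper_force: 64.8
```

```bash
python3 -c "
from h import *;st();f=cam('wrist');cv2.imwrite('pics/w2.png',f['frame'])"
```

```text
t 3.9 tcp [0.6202 0.3042 0.1361] xaz 2.65 tilt 0.54 q [-0.34  0.63 -0.3   1.58  0.21  0.98 -2.23] F [-0.9 -0.8 -1.4] w 0.0525 g 64.8
```

View pics/w2.png

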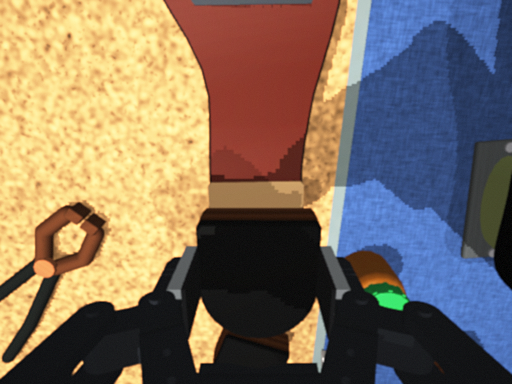

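The wrist view shows the heel over the loafer's seat, parallel to it (pale strip at row 195, heel front at row 212), with the jar clear at (385,295). Next is lowering.

Emit:
send_rows(
  deltas=[
    {"dx": 0,"dy": 0,"dz": -8,"rx": 0,"ry": 0,"rz": 0},
    {"dx": 0,"dy": 0,"dz": -16,"rx": 0,"ry": 0,"rz": 0},
    {"dx": 0,"dy": 0,"dz": -24,"rx": 0,"ry": 0,"rz": 0},
    {"dx": 0,"dy": 0,"dz": -27,"rx": 0,"ry": 0,"rz": 0},
    {"dx": 0,"dy": 0,"dz": -27,"rx": 0,"ry": 0,"rz": 0},
  ],
)

```text
clock: 4.37
tcp_pos: [0.6235, 0.3045, 0.1138]
orientation: [3.14, 0.069, -0.001]
contact_force: [-0.6, 0.1, -0.4]
grip_width: 0.0525
gripper_force: 64.9
```

```bash
python3 -c "
from h import *;st()"
```

```text
t 4.37 tcp [0.6235 0.3045 0.1138] xaz 2.5 tilt 0.06 q [-0.35  0.65 -0.29  1.59  0.22  0.93 -2.24] F [-0.6  0.1 -0.4] w 0.0525 g 64.9
```

Emit:
send_rows(
  deltas=[
    {"dx": 0,"dy": 0,"dz": -4,"rx": 0,"ry": 0,"rz": 0},
    {"dx": 0,"dy": 0,"dz": -6,"rx": 0,"ry": 0,"rz": 0},
    {"dx": 0,"dy": 0,"dz": -8,"rx": 0,"ry": 0,"rz": 0},
    {"dx": 0,"dy": 0,"dz": -8,"rx": 0,"ry": 0,"rz": 0},
  ],
)

```text
clock: 4.7
tcp_pos: [0.6239, 0.3052, 0.1063]
orientation: [-3.141, -0.069, -0.0]
contact_force: [-0.9, 0.5, 0.6]
grip_width: 0.0523
gripper_force: 64.9
```

Emit:
send_rows(
  deltas=[
    {"dx": 0,"dy": 0,"dz": -1,"rx": 0,"ry": 0,"rz": 0},
    {"dx": 0,"dy": 0,"dz": -2,"rx": 0,"ry": 0,"rz": 0},
    {"dx": 0,"dy": 0,"dz": -2,"rx": 0,"ry": 0,"rz": 0},
  ],
)

```text
clock: 4.95
tcp_pos: [0.6239, 0.3053, 0.1061]
orientation: [3.141, 0.069, 0.001]
contact_force: [-3.5, -1.0, 10.5]
grip_width: 0.0524
gripper_force: 66.0
```

Emit:
send_rows(
  deltas=[
    {"dx": 0,"dy": 0,"dz": 0,"rx": 0,"ry": 0,"rz": 0},
    {"dx": 0,"dy": 0,"dz": 0,"rx": 0,"ry": 0,"rz": 0},
    {"dx": 0,"dy": 0,"dz": 0,"rx": 0,"ry": 0,"rz": 0},
    {"dx": 0,"dy": 0,"dz": 0,"rx": 0,"ry": 0,"rz": 0},
  ],
  jaw=85,
)

```text
clock: 5.28
tcp_pos: [0.6237, 0.3051, 0.1041]
orientation: [3.141, 0.069, -0.0]
contact_force: [-0.0, -0.4, 0.6]
grip_width: 0.0855
gripper_force: 0.0
```

Emit:
send_rows(
  deltas=[
    {"dx": 0,"dy": 0,"dz": 15,"rx": 0,"ry": 0,"rz": 0},
    {"dx": 0,"dy": 0,"dz": 40,"rx": 0,"ry": 0,"rz": 0},
    {"dx": 0,"dy": 0,"dz": 80,"rx": 0,"ry": 0,"rz": 0},
    {"dx": -10,"dy": 0,"dz": 110,"rx": 0,"ry": 0,"rz": -5},
    {"dx": -40,"dy": 0,"dz": 130,"rx": 0,"ry": 0,"rz": -10},
  ],
)

```text
clock: 5.7
tcp_pos: [0.588, 0.3047, 0.239]
orientation: [-3.13, 0.217, -0.01]
contact_force: [-0.1, 0.3, 1.4]
grip_width: 0.0847
gripper_force: 0.0
```

```bash
python3 -c "
from h import *;st()"
```

```text
t 5.7 tcp [0.588  0.3047 0.239 ] xaz -7.93 tilt 0.42 q [-0.37  0.47 -0.28  1.58  0.15  1.1  -2.4 ] F [-0.1  0.3  1.4] w 0.0847 g 0.0
```

Emit:
send_rows(
  deltas=[
    {"dx": -35,"dy": 0,"dz": 0,"rx": 0,"ry": 0,"rz": -5},
    {"dx": -70,"dy": 0,"dz": 0,"rx": 0,"ry": 0,"rz": -9},
    {"dx": -105,"dy": 0,"dz": -20,"rx": 0,"ry": 0,"rz": -9},
    {"dx": -134,"dy": 0,"dz": -40,"rx": 0,"ry": 0,"rz": -9},
    {"dx": -134,"dy": 0,"dz": -75,"rx": 0,"ry": 0,"rz": -9},
  ],
)

```text
clock: 6.12
tcp_pos: [0.4457, 0.3076, 0.1626]
orientation: [-3.106, 0.441, -0.004]
contact_force: [0.6, 0.8, -0.2]
grip_width: 0.0848
gripper_force: 0.0
```

Emit:
send_rows(
  deltas=[
    {"dx": 0,"dy": 0,"dz": -35,"rx": 0,"ry": 0,"rz": 0},
    {"dx": 0,"dy": 0,"dz": -70,"rx": 0,"ry": 0,"rz": 0},
    {"dx": 0,"dy": 0,"dz": -80,"rx": 0,"ry": 0,"rz": 0},
    {"dx": 0,"dy": 0,"dz": -80,"rx": 0,"ry": 0,"rz": 0},
  ],
)

```text
clock: 6.45
tcp_pos: [0.4484, 0.3041, 0.0776]
orientation: [3.106, -0.449, -0.005]
contact_force: [-0.5, 0.2, 0.1]
grip_width: 0.0855
gripper_force: 0.0
```

```bash
python3 -c "
from h import *;st();f=cam('wrist');cv2.imwrite('pics/w3.png',f['frame'])"
```

```text
t 6.45 tcp [0.4484 0.3041 0.0776] xaz -16.46 tilt 0.28 q [-0.5   0.5  -0.27  1.99  0.2   0.69 -2.75] F [-0.5  0.2  0.1] w 0.0855 g 0.0
```

View pics/w3.png

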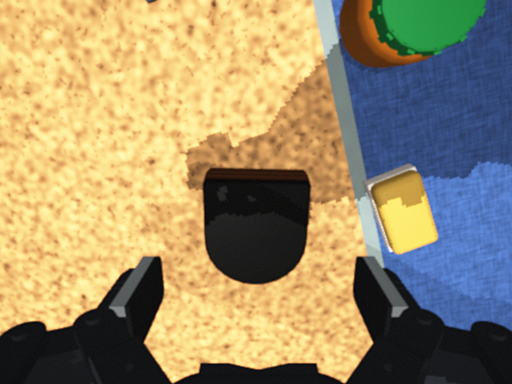

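The broad heel is centred between the fingers (columns 204–310, front edge at row 172). The sponge and the jar are clear. Going down to grip it.

Emit:
send_rows(
  deltas=[
    {"dx": 1,"dy": 0,"dz": -30,"rx": 0,"ry": 0,"rz": -1},
    {"dx": 1,"dy": 0,"dz": -50,"rx": 0,"ry": 0,"rz": -1},
    {"dx": 1,"dy": 0,"dz": -58,"rx": 0,"ry": 0,"rz": -1},
    {"dx": 1,"dy": 0,"dz": -58,"rx": 0,"ry": 0,"rz": -1},
  ],
)

```text
clock: 6.83
tcp_pos: [0.4511, 0.3053, 0.0217]
orientation: [3.105, -0.477, -0.0]
contact_force: [-0.1, -0.1, 0.2]
grip_width: 0.0852
gripper_force: 0.0
```

Emit:
send_rows(
  deltas=[
    {"dx": 0,"dy": 0,"dz": 0,"rx": 0,"ry": 0,"rz": 0},
    {"dx": 0,"dy": 0,"dz": 0,"rx": 0,"ry": 0,"rz": 0},
    {"dx": 0,"dy": 0,"dz": 0,"rx": 0,"ry": 0,"rz": 0},
    {"dx": 0,"dy": 0,"dz": 0,"rx": 0,"ry": 0,"rz": 0},
  ],
  jaw=55,
)

```text
clock: 7.17
tcp_pos: [0.452, 0.3061, 0.0237]
orientation: [-3.103, 0.477, -0.004]
contact_force: [-1.4, -0.3, 7.2]
grip_width: 0.0623
gripper_force: 65.3
```

```bash
python3 -c "
from h import *;st()"
```

```text
t 7.17 tcp [0.452  0.3061 0.0237] xaz -17.47 tilt 0.2 q [-0.53  0.58 -0.23  2.    0.24  0.58 -2.8 ] F [-1.4 -0.3  7.2] w 0.0623 g 65.3
```

Emit:
send_rows(
  deltas=[
    {"dx": 0,"dy": 0,"dz": 15,"rx": 0,"ry": 0,"rz": 0},
    {"dx": 0,"dy": 0,"dz": 50,"rx": 0,"ry": 0,"rz": 0},
    {"dx": 0,"dy": 0,"dz": 90,"rx": 0,"ry": 0,"rz": 0},
    {"dx": 0,"dy": 0,"dz": 130,"rx": 0,"ry": 0,"rz": 0},
    {"dx": 0,"dy": 0,"dz": 170,"rx": 0,"ry": 0,"rz": 3},
  ],
  newtons=70,
)

```text
clock: 7.58
tcp_pos: [0.4506, 0.3051, 0.1946]
orientation: [-3.116, 0.395, -0.002]
contact_force: [0.0, 0.6, -1.5]
grip_width: 0.0619
gripper_force: 79.0
```

Emit:
send_rows(
  deltas=[
    {"dx": 15,"dy": -20,"dz": 15,"rx": 0,"ry": 0,"rz": 5},
    {"dx": 38,"dy": -50,"dz": 15,"rx": 0,"ry": 0,"rz": 10},
    {"dx": 61,"dy": -81,"dz": 15,"rx": 0,"ry": 0,"rz": 15},
    {"dx": 85,"dy": -113,"dz": 15,"rx": 0,"ry": 0,"rz": 21},
    {"dx": 108,"dy": -145,"dz": 15,"rx": 0,"ry": 0,"rz": 21},
  ],
)

```text
clock: 8.0
tcp_pos: [0.5599, 0.1586, 0.2083]
orientation: [-3.135, -0.188, -0.004]
contact_force: [0.4, 1.3, -1.9]
grip_width: 0.0619
gripper_force: 79.1
```

Emit:
send_rows(
  deltas=[
    {"dx": 22,"dy": -31,"dz": 0,"rx": 0,"ry": 0,"rz": 0},
    {"dx": 43,"dy": -62,"dz": -10,"rx": 0,"ry": 0,"rz": 0},
    {"dx": 43,"dy": -62,"dz": -35,"rx": 0,"ry": 0,"rz": 0},
    {"dx": 43,"dy": -62,"dz": -60,"rx": 0,"ry": 0,"rz": 0},
    {"dx": 43,"dy": -62,"dz": -68,"rx": 0,"ry": 0,"rz": 0},
  ],
)

```text
clock: 8.42
tcp_pos: [0.6003, 0.0966, 0.1363]
orientation: [3.136, 0.176, -0.006]
contact_force: [-0.1, 0.2, -1.9]
grip_width: 0.0623
gripper_force: 79.1
```

Emit:
send_rows(
  deltas=[
    {"dx": 0,"dy": 0,"dz": 0,"rx": 0,"ry": 0,"rz": 0},
    {"dx": 0,"dy": 0,"dz": 0,"rx": 0,"ry": 0,"rz": 0},
  ],
)

```text
clock: 8.58
tcp_pos: [0.6018, 0.0988, 0.1394]
orientation: [-3.136, -0.181, -0.001]
contact_force: [1.5, 0.8, -0.6]
grip_width: 0.0618
gripper_force: 79.1
```

```bash
python3 -c "
from h import *;st();f=cam('wrist');cv2.imwrite('pics/w4.png',f['frame'])"
```

```text
t 8.58 tcp [0.6018 0.0988 0.1394] xaz 6.59 tilt 0.04 q [-0.06  0.5  -0.27  1.79  0.17  0.87 -1.86] F [ 1.5  0.8 -0.6] w 0.0618 g 79.1
```

View pics/w4.png

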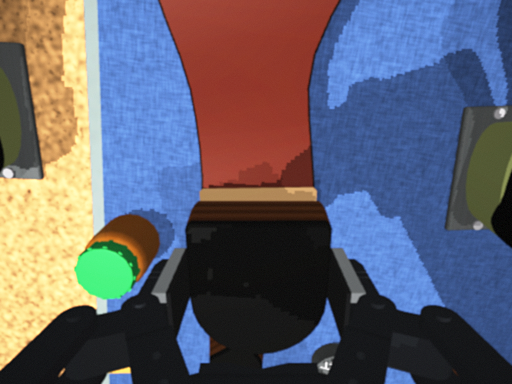

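The heel is square over the gents seat (pale strip at row 194, heel edges at columns 190 and 330), and the jar is well below. I'll lower it and release.

Emit:
send_rows(
  deltas=[
    {"dx": 1,"dy": 0,"dz": -8,"rx": 0,"ry": 0,"rz": 0},
    {"dx": 1,"dy": 0,"dz": -14,"rx": 0,"ry": 0,"rz": 0},
    {"dx": 1,"dy": 0,"dz": -17,"rx": 0,"ry": 0,"rz": 0},
    {"dx": 1,"dy": 0,"dz": -19,"rx": 0,"ry": 0,"rz": 0},
    {"dx": 1,"dy": 0,"dz": -19,"rx": 0,"ry": 0,"rz": 0},
  ],
)

```text
clock: 9.05
tcp_pos: [0.6028, 0.0984, 0.1218]
orientation: [3.136, 0.179, 0.001]
contact_force: [-8.2, -2.2, 19.6]
grip_width: 0.0619
gripper_force: 81.3
```

Emit:
send_rows(
  deltas=[
    {"dx": 0,"dy": 0,"dz": 2,"rx": 0,"ry": 0,"rz": 0},
    {"dx": 0,"dy": 0,"dz": 2,"rx": 0,"ry": 0,"rz": 0},
  ],
)

```text
clock: 9.22
tcp_pos: [0.6031, 0.0983, 0.122]
orientation: [-3.136, -0.179, -0.002]
contact_force: [-0.9, 0.4, -0.3]
grip_width: 0.0621
gripper_force: 79.1
```

Emit:
send_rows(
  deltas=[
    {"dx": 0,"dy": 0,"dz": 0,"rx": 0,"ry": 0,"rz": 0},
    {"dx": 0,"dy": 0,"dz": 0,"rx": 0,"ry": 0,"rz": 0},
    {"dx": 0,"dy": 0,"dz": 0,"rx": 0,"ry": 0,"rz": 0},
  ],
  jaw=85,
)

```text
clock: 9.47
tcp_pos: [0.6027, 0.0981, 0.121]
orientation: [3.136, 0.179, -0.001]
contact_force: [0.2, -0.1, 0.4]
grip_width: 0.0853
gripper_force: 0.0
```

Emit:
send_rows(
  deltas=[
    {"dx": 0,"dy": 0,"dz": 15,"rx": 0,"ry": 0,"rz": 0},
    {"dx": 0,"dy": 0,"dz": 50,"rx": 0,"ry": 0,"rz": 0},
    {"dx": -10,"dy": 0,"dz": 90,"rx": 0,"ry": 0,"rz": 6},
    {"dx": -50,"dy": 0,"dz": 90,"rx": 0,"ry": 0,"rz": 12},
    {"dx": -90,"dy": 0,"dz": 90,"rx": 0,"ry": 0,"rz": 18},
  ],
)

```text
clock: 9.88
tcp_pos: [0.5144, 0.0988, 0.2136]
orientation: [-3.068, -0.674, -0.009]
contact_force: [-0.7, 1.5, -1.5]
grip_width: 0.0846
gripper_force: 0.0
```

```bash
python3 -c "
from h import *;st()"
```

```text
t 9.88 tcp [0.5144 0.0988 0.2136] xaz 24.76 tilt 0.35 q [ 0.01  0.28 -0.38  1.93  0.13  0.95 -1.57] F [-0.7  1.5 -1.5] w 0.0846 g 0.0
```

Emit:
send_rows(
  deltas=[
    {"dx": -35,"dy": 2,"dz": 0,"rx": 0,"ry": 0,"rz": 7},
    {"dx": -63,"dy": 5,"dz": -20,"rx": 0,"ry": 0,"rz": 14},
    {"dx": -63,"dy": 5,"dz": -60,"rx": 0,"ry": 0,"rz": 14},
    {"dx": -63,"dy": 5,"dz": -100,"rx": 0,"ry": 0,"rz": 14},
    {"dx": -63,"dy": 5,"dz": -110,"rx": 0,"ry": 0,"rz": 14},
  ],
)

```text
clock: 10.3
tcp_pos: [0.4464, 0.102, 0.0973]
orientation: [-2.965, -1.037, 0.011]
contact_force: [-0.6, 0.1, -0.1]
grip_width: 0.0851
gripper_force: 0.0
```

Emit:
send_rows(
  deltas=[
    {"dx": 0,"dy": 0,"dz": 0,"rx": 0,"ry": 0,"rz": 0},
    {"dx": 0,"dy": 0,"dz": 0,"rx": 0,"ry": 0,"rz": 0},
  ],
)

```text
clock: 10.47
tcp_pos: [0.4503, 0.1034, 0.1018]
orientation: [-2.965, -1.036, 0.001]
contact_force: [0.1, -0.3, -0.3]
grip_width: 0.0846
gripper_force: 0.0
```

```bash
python3 -c "
from h import *;st();f=cam('wrist');cv2.imwrite('pics/w5.png',f['frame'])"
```

```text
t 10.47 tcp [0.4503 0.1034 0.1018] xaz 38.53 tilt 0.03 q [-0.02  0.36 -0.41  2.15  0.23  0.67 -1.48] F [ 0.1 -0.3 -0.3] w 0.0846 g 0.0
```

View pics/w5.png

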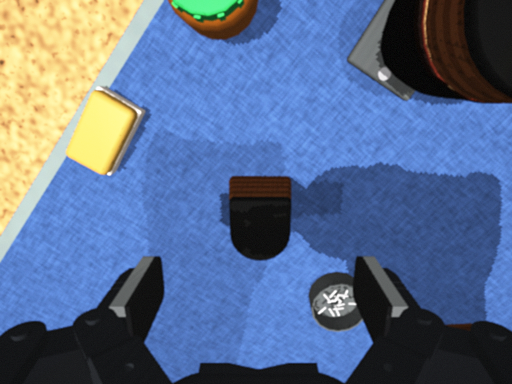

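The block heel is squarely between the fingers (columns 230–291), and the tin at (335,300) lies behind the finger's footprint. I'll narrow the jaws, descend and grip.

Emit:
send_rows(
  deltas=[
    {"dx": 0,"dy": 0,"dz": -30,"rx": 0,"ry": 0,"rz": 0},
    {"dx": 0,"dy": 0,"dz": -55,"rx": 0,"ry": 0,"rz": 0},
    {"dx": 0,"dy": 0,"dz": -72,"rx": 0,"ry": 0,"rz": 0},
    {"dx": 0,"dy": 0,"dz": -77,"rx": 0,"ry": 0,"rz": 0},
    {"dx": 0,"dy": 0,"dz": -77,"rx": 0,"ry": 0,"rz": 0},
  ],
  jaw=66,
)

```text
clock: 10.93
tcp_pos: [0.4505, 0.1033, 0.0248]
orientation: [2.966, 1.036, 0.001]
contact_force: [-0.5, 0.4, 0.3]
grip_width: 0.0663
gripper_force: 0.0
```

Emit:
send_rows(
  deltas=[
    {"dx": 0,"dy": 0,"dz": 0,"rx": 0,"ry": 0,"rz": 0},
    {"dx": 0,"dy": 0,"dz": 0,"rx": 0,"ry": 0,"rz": 0},
    {"dx": 0,"dy": 0,"dz": 0,"rx": 0,"ry": 0,"rz": 0},
    {"dx": 0,"dy": 0,"dz": 0,"rx": 0,"ry": 0,"rz": 0},
  ],
  jaw=34,
  newtons=60,
)

```text
clock: 11.27
tcp_pos: [0.4512, 0.1035, 0.0264]
orientation: [2.965, 1.036, 0.005]
contact_force: [-2.2, -0.1, 10.6]
grip_width: 0.0394
gripper_force: 60.1
```

```bash
python3 -c "
from h import *;st()"
```

```text
t 11.27 tcp [0.4512 0.1035 0.0264] xaz 38.52 tilt 0.2 q [-0.08  0.5  -0.33  2.19  0.34  0.5  -1.58] F [-2.2 -0.1 10.6] w 0.0394 g 60.1
```

Emit:
send_rows(
  deltas=[
    {"dx": 0,"dy": 0,"dz": 15,"rx": 0,"ry": 0,"rz": 0},
    {"dx": 0,"dy": 0,"dz": 50,"rx": 0,"ry": 0,"rz": 0},
    {"dx": 0,"dy": 0,"dz": 90,"rx": 0,"ry": 0,"rz": 0},
    {"dx": 0,"dy": 0,"dz": 130,"rx": 0,"ry": 0,"rz": 0},
    {"dx": 0,"dy": 0,"dz": 170,"rx": 0,"ry": 0,"rz": 0},
  ],
)

```text
clock: 11.68
tcp_pos: [0.4494, 0.1032, 0.1974]
orientation: [-2.965, -1.037, -0.002]
contact_force: [1.0, -0.3, -0.1]
grip_width: 0.0393
gripper_force: 61.2
```

```bash
python3 -c "
from h import *;st();f=cam('wrist');cv2.imwrite('pics/w6.png',f['frame'])"
```

```text
t 11.68 tcp [0.4494 0.1032 0.1974] xaz 38.55 tilt 0.08 q [ 0.05  0.21 -0.46  2.07  0.12  0.88 -1.38] F [ 1.  -0.3 -0.1] w 0.0393 g 61.2
```

View pics/w6.png

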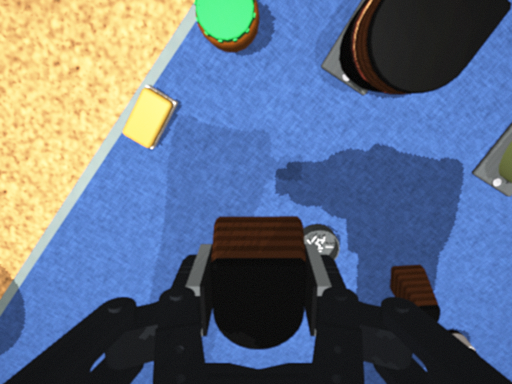

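The block heel is held upright and square, with its front face at rows 217–262. Carrying it to the boot.

Emit:
send_rows(
  deltas=[
    {"dx": 5,"dy": -22,"dz": 20,"rx": 0,"ry": 0,"rz": -5},
    {"dx": 15,"dy": -55,"dz": 40,"rx": 0,"ry": 0,"rz": -11},
    {"dx": 25,"dy": -92,"dz": 40,"rx": 0,"ry": 0,"rz": -17},
    {"dx": 35,"dy": -130,"dz": 40,"rx": 0,"ry": 0,"rz": -23},
    {"dx": 45,"dy": -168,"dz": 40,"rx": 0,"ry": 0,"rz": -29},
  ],
)

```text
clock: 12.15
tcp_pos: [0.4953, -0.0666, 0.2364]
orientation: [3.131, 0.254, 0.005]
contact_force: [1.1, 1.0, -0.3]
grip_width: 0.0397
gripper_force: 61.3
```

Emit:
send_rows(
  deltas=[
    {"dx": 12,"dy": -38,"dz": 0,"rx": 0,"ry": 0,"rz": -4},
    {"dx": 24,"dy": -76,"dz": 0,"rx": 0,"ry": 0,"rz": -8},
    {"dx": 38,"dy": -113,"dz": 0,"rx": 0,"ry": 0,"rz": -12},
    {"dx": 52,"dy": -150,"dz": 0,"rx": 0,"ry": 0,"rz": -15},
    {"dx": 68,"dy": -186,"dz": 0,"rx": 0,"ry": 0,"rz": -15},
  ],
)

```text
clock: 12.57
tcp_pos: [0.5628, -0.2531, 0.2359]
orientation: [3.137, -0.155, 0.003]
contact_force: [1.5, -0.3, -0.6]
grip_width: 0.0394
gripper_force: 61.3
```

Emit:
send_rows(
  deltas=[
    {"dx": 18,"dy": -30,"dz": -5,"rx": 0,"ry": 0,"rz": 0},
    {"dx": 33,"dy": -55,"dz": -25,"rx": 0,"ry": 0,"rz": 0},
    {"dx": 33,"dy": -55,"dz": -60,"rx": 0,"ry": 0,"rz": 0},
    {"dx": 33,"dy": -55,"dz": -95,"rx": 0,"ry": 0,"rz": 0},
    {"dx": 33,"dy": -55,"dz": -105,"rx": 0,"ry": 0,"rz": 0},
  ],
)

```text
clock: 12.98
tcp_pos: [0.5928, -0.3051, 0.1248]
orientation: [-3.135, 0.151, 0.01]
contact_force: [-0.7, 0.4, -1.6]
grip_width: 0.0397
gripper_force: 61.3
```

Emit:
send_rows(
  deltas=[
    {"dx": 0,"dy": 0,"dz": 0,"rx": 0,"ry": 0,"rz": 0},
    {"dx": 0,"dy": 0,"dz": 0,"rx": 0,"ry": 0,"rz": 0},
  ],
)

```text
clock: 13.15
tcp_pos: [0.5962, -0.3057, 0.1308]
orientation: [-3.138, 0.149, -0.002]
contact_force: [0.5, -0.3, 0.1]
grip_width: 0.0395
gripper_force: 61.3
```

```bash
python3 -c "
from h import *;st();f=cam('wrist');cv2.imwrite('pics/w7.png',f['frame'])"
```

```text
t 13.15 tcp [ 0.5962 -0.3057  0.1308] xaz -5.45 tilt 0.06 q [ 0.46  0.58 -0.11  1.66  0.07  0.91 -1.34] F [ 0.5 -0.3  0.1] w 0.0395 g 61.3
```

View pics/w7.png

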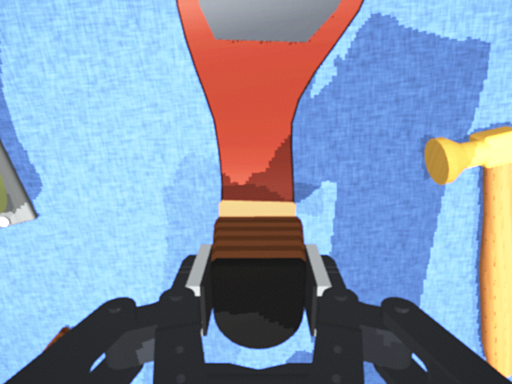

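The heel is aligned over the boot's seat (pale strip at row 208, columns 219–296). Lowering it 21 mm.

Emit:
send_rows(
  deltas=[
    {"dx": 0,"dy": 0,"dz": -8,"rx": 0,"ry": 0,"rz": 0},
    {"dx": 0,"dy": 0,"dz": -15,"rx": 0,"ry": 0,"rz": 0},
    {"dx": 0,"dy": 0,"dz": -19,"rx": 0,"ry": 0,"rz": 0},
    {"dx": 0,"dy": 0,"dz": -21,"rx": 0,"ry": 0,"rz": 0},
    {"dx": 0,"dy": 0,"dz": -21,"rx": 0,"ry": 0,"rz": 0},
  ],
)

```text
clock: 13.62
tcp_pos: [0.596, -0.3059, 0.1105]
orientation: [3.138, -0.15, 0.001]
contact_force: [-4.9, 3.4, 12.8]
grip_width: 0.0393
gripper_force: 63.2
```

Emit:
send_rows(
  deltas=[
    {"dx": 0,"dy": 0,"dz": 1,"rx": 0,"ry": 0,"rz": 0},
    {"dx": 0,"dy": 0,"dz": 1,"rx": 0,"ry": 0,"rz": 0},
  ],
)

```text
clock: 13.78
tcp_pos: [0.596, -0.3059, 0.1105]
orientation: [3.138, -0.15, 0.001]
contact_force: [-2.5, 1.5, 7.9]
grip_width: 0.0394
gripper_force: 62.5
```

Emit:
send_rows(
  deltas=[
    {"dx": 0,"dy": 0,"dz": 0,"rx": 0,"ry": 0,"rz": 0},
    {"dx": 0,"dy": 0,"dz": 0,"rx": 0,"ry": 0,"rz": 0},
    {"dx": 0,"dy": 0,"dz": 0,"rx": 0,"ry": 0,"rz": 0},
  ],
  jaw=80,
)

```text
clock: 14.03
tcp_pos: [0.5957, -0.3059, 0.109]
orientation: [-3.138, 0.15, 0.0]
contact_force: [0.1, -0.5, -0.1]
grip_width: 0.0746
gripper_force: 0.0
```

Emit:
send_rows(
  deltas=[
    {"dx": 0,"dy": 0,"dz": 20,"rx": 0,"ry": 0,"rz": 0},
    {"dx": 0,"dy": 0,"dz": 55,"rx": 0,"ry": 0,"rz": 0},
    {"dx": 0,"dy": 0,"dz": 95,"rx": 0,"ry": 0,"rz": 6},
    {"dx": -25,"dy": 25,"dz": 110,"rx": 0,"ry": 0,"rz": 12},
    {"dx": -50,"dy": 55,"dz": 110,"rx": 0,"ry": 0,"rz": 19},
  ],
)

```text
clock: 14.45
tcp_pos: [0.5483, -0.2536, 0.2238]
orientation: [3.114, 0.372, 0.013]
contact_force: [-0.0, 0.7, -0.2]
grip_width: 0.08
gripper_force: 0.0
```

```bash
python3 -c "
from h import *;st()"
```

```text
t 14.45 tcp [ 0.5483 -0.2536  0.2238] xaz 13.62 tilt 0.55 q [ 0.49  0.38 -0.2   1.75  0.09  1.01 -1.08] F [-0.   0.7 -0.2] w 0.08 g 0.0
```

Emit:
send_rows(
  deltas=[
    {"dx": -22,"dy": 33,"dz": 0,"rx": 0,"ry": 0,"rz": 6},
    {"dx": -44,"dy": 66,"dz": 0,"rx": 0,"ry": 0,"rz": 12},
    {"dx": -66,"dy": 99,"dz": 0,"rx": 0,"ry": 0,"rz": 18},
    {"dx": -86,"dy": 130,"dz": -5,"rx": 0,"ry": 0,"rz": 24},
    {"dx": -94,"dy": 144,"dz": -35,"rx": 0,"ry": 0,"rz": 29},
  ],
)

```text
clock: 14.87
tcp_pos: [0.4523, -0.1037, 0.1876]
orientation: [2.919, 1.151, 0.009]
contact_force: [1.1, -0.2, -1.6]
grip_width: 0.0801
gripper_force: 0.0
```

Emit:
send_rows(
  deltas=[
    {"dx": 0,"dy": 0,"dz": -30,"rx": 0,"ry": 0,"rz": 0},
    {"dx": 0,"dy": 0,"dz": -60,"rx": 0,"ry": 0,"rz": 0},
    {"dx": 0,"dy": 0,"dz": -66,"rx": 0,"ry": 0,"rz": 0},
    {"dx": 0,"dy": 0,"dz": -66,"rx": 0,"ry": 0,"rz": 0},
  ],
  jaw=70,
)

```text
clock: 15.2
tcp_pos: [0.4503, -0.1067, 0.1168]
orientation: [-2.925, -1.139, 0.006]
contact_force: [-0.1, 0.4, 0.7]
grip_width: 0.0698
gripper_force: 0.0
```

```bash
python3 -c "
from h import *;st();f=cam('wrist');cv2.imwrite('pics/w8.png',f['frame'])"
```

```text
t 15.2 tcp [ 0.4503 -0.1067  0.1168] xaz 42.54 tilt 0.26 q [ 0.4   0.33 -0.35  2.14  0.17  0.7  -0.9 ] F [-0.1  0.4  0.7] w 0.0698 g 0.0
```

View pics/w8.png

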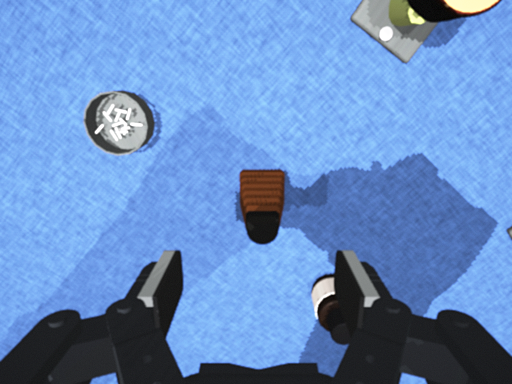

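The slender heel is centred to about 2 mm (columns 241–285), and the small bottle at (330,305) lies well behind the finger's footprint. Descending to grip it.

Emit:
send_rows(
  deltas=[
    {"dx": 1,"dy": -1,"dz": -35,"rx": 0,"ry": 0,"rz": 0},
    {"dx": 1,"dy": -1,"dz": -65,"rx": 0,"ry": 0,"rz": 0},
    {"dx": 1,"dy": -1,"dz": -85,"rx": 0,"ry": 0,"rz": 0},
    {"dx": 1,"dy": -1,"dz": -95,"rx": 0,"ry": 0,"rz": 0},
    {"dx": 1,"dy": -1,"dz": -95,"rx": 0,"ry": 0,"rz": 0},
  ],
  jaw=60,
)

```text
clock: 15.67
tcp_pos: [0.4529, -0.1081, 0.0229]
orientation: [-2.928, -1.139, 0.002]
contact_force: [0.1, -0.4, 0.2]
grip_width: 0.06
gripper_force: 0.0
```

```bash
python3 -c "
from h import *;st()"
```

```text
t 15.67 tcp [ 0.4529 -0.1081  0.0229] xaz 42.51 tilt 0.06 q [ 0.33  0.51 -0.28  2.18  0.29  0.49 -1.  ] F [ 0.1 -0.4  0.2] w 0.06 g 0.0
```

Emit:
send_rows(
  deltas=[
    {"dx": 0,"dy": 0,"dz": 1,"rx": 0,"ry": 0,"rz": 0},
    {"dx": 0,"dy": 0,"dz": 1,"rx": 0,"ry": 0,"rz": 0},
    {"dx": 0,"dy": 0,"dz": 1,"rx": 0,"ry": 0,"rz": 0},
    {"dx": 0,"dy": 0,"dz": 1,"rx": 0,"ry": 0,"rz": 0},
    {"dx": 0,"dy": 0,"dz": 1,"rx": 0,"ry": 0,"rz": 0},
  ],
  jaw=20,
  newtons=45,
)

```text
clock: 16.08
tcp_pos: [0.4543, -0.1082, 0.0263]
orientation: [2.926, 1.138, 0.005]
contact_force: [-1.6, 0.6, 7.5]
grip_width: 0.029
gripper_force: 44.0
```

```bash
python3 -c "
from h import *;st();f=cam('wrist');cv2.imwrite('pics/w9.png',f['frame'])"
```

```text
t 16.08 tcp [ 0.4543 -0.1082  0.0263] xaz 42.51 tilt 0.2 q [ 0.33  0.5  -0.28  2.18  0.29  0.49 -1.  ] F [-1.6  0.6  7.5] w 0.029 g 44.0
```

View pics/w9.png

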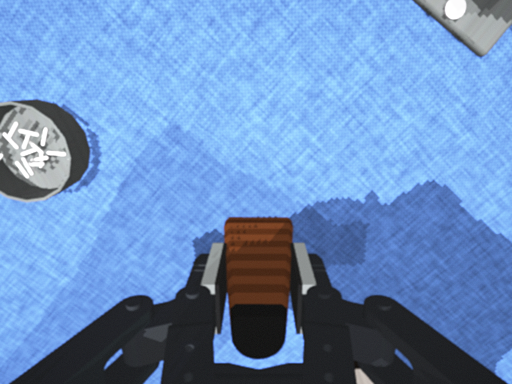

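The slender heel is gripped centrally and upright (columns 225–293). I'll lift it gently and check for slipping.

Emit:
send_rows(
  deltas=[
    {"dx": 0,"dy": 0,"dz": 5,"rx": 0,"ry": 0,"rz": 0},
    {"dx": 0,"dy": 0,"dz": 15,"rx": 0,"ry": 0,"rz": 0},
    {"dx": 0,"dy": 0,"dz": 30,"rx": 0,"ry": 0,"rz": 0},
    {"dx": 0,"dy": 0,"dz": 50,"rx": 0,"ry": 0,"rz": 0},
    {"dx": 0,"dy": 0,"dz": 75,"rx": 0,"ry": 0,"rz": 0},
  ],
)

```text
clock: 16.55
tcp_pos: [0.452, -0.1078, 0.1005]
orientation: [-2.927, -1.139, 0.002]
contact_force: [0.8, -0.7, -0.1]
grip_width: 0.0287
gripper_force: 44.4
```

Emit:
send_rows(
  deltas=[
    {"dx": 0,"dy": 0,"dz": 30,"rx": 0,"ry": 0,"rz": 0},
    {"dx": 0,"dy": 0,"dz": 60,"rx": 0,"ry": 0,"rz": 0},
    {"dx": 0,"dy": 0,"dz": 90,"rx": 0,"ry": 0,"rz": 0},
    {"dx": 0,"dy": 0,"dz": 105,"rx": 0,"ry": 0,"rz": -3},
    {"dx": 0,"dy": 0,"dz": 105,"rx": 0,"ry": 0,"rz": -6},
  ],
)

```text
clock: 16.97
tcp_pos: [0.455, -0.1082, 0.2095]
orientation: [2.98, 0.98, 0.011]
contact_force: [0.1, 0.1, -1.5]
grip_width: 0.0288
gripper_force: 44.4
```

```bash
python3 -c "
from h import *;st();f=cam('wrist');cv2.imwrite('pics/w10.png',f['frame'])"
```

```text
t 16.97 tcp [ 0.455  -0.1082  0.2095] xaz 36.39 tilt 0.48 q [ 0.43  0.19 -0.37  2.05  0.09  0.9  -0.92] F [ 0.1  0.1 -1.5] w 0.0288 g 44.4
```

View pics/w10.png

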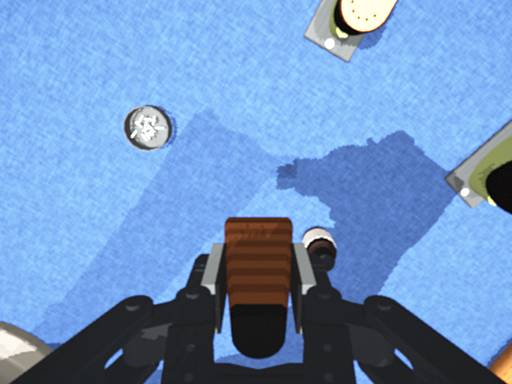

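The view matches the one before the lift (front edge still at row 218), so nothing slipped. Carrying it to the court shoe.

Emit:
send_rows(
  deltas=[
    {"dx": 20,"dy": 2,"dz": 0,"rx": 0,"ry": 0,"rz": -5},
    {"dx": 50,"dy": 6,"dz": 0,"rx": 0,"ry": 0,"rz": -11},
    {"dx": 85,"dy": 10,"dz": 0,"rx": 0,"ry": 0,"rz": -17},
    {"dx": 120,"dy": 14,"dz": 0,"rx": 0,"ry": 0,"rz": -23},
    {"dx": 150,"dy": 18,"dz": 0,"rx": 0,"ry": 0,"rz": -27},
  ],
)

```text
clock: 17.43
tcp_pos: [0.6043, -0.0896, 0.2048]
orientation: [-3.131, -0.255, -0.001]
contact_force: [0.7, -0.2, -0.5]
grip_width: 0.029
gripper_force: 44.4
```

Emit:
send_rows(
  deltas=[
    {"dx": 13,"dy": 1,"dz": 0,"rx": 0,"ry": 0,"rz": 0},
    {"dx": 13,"dy": 1,"dz": -25,"rx": 0,"ry": 0,"rz": 0},
    {"dx": 13,"dy": 1,"dz": -55,"rx": 0,"ry": 0,"rz": 0},
    {"dx": 13,"dy": 1,"dz": -78,"rx": 0,"ry": 0,"rz": 0},
    {"dx": 13,"dy": 1,"dz": -78,"rx": 0,"ry": 0,"rz": 0},
  ],
)

```text
clock: 17.85
tcp_pos: [0.6119, -0.0886, 0.1218]
orientation: [-3.129, -0.263, 0.014]
contact_force: [-1.3, 0.2, -0.3]
grip_width: 0.0289
gripper_force: 44.4
```

Emit:
send_rows(
  deltas=[
    {"dx": 0,"dy": 0,"dz": 0,"rx": 0,"ry": 0,"rz": 0},
    {"dx": 0,"dy": 0,"dz": 0,"rx": 0,"ry": 0,"rz": 0},
  ],
)

```text
clock: 18.02
tcp_pos: [0.6165, -0.0889, 0.128]
orientation: [3.131, 0.262, 0.003]
contact_force: [0.2, -0.6, -0.3]
grip_width: 0.0289
gripper_force: 44.4
```

```bash
python3 -c "
from h import *;st();f=cam('wrist');cv2.imwrite('pics/w11.png',f['frame'])"
```

```text
t 18.02 tcp [ 0.6165 -0.0889  0.128 ] xaz 9.56 tilt 0.1 q [ 0.24  0.53 -0.26  1.77  0.17  0.86 -1.5 ] F [ 0.2 -0.6 -0.3] w 0.0289 g 44.4
```

View pics/w11.png

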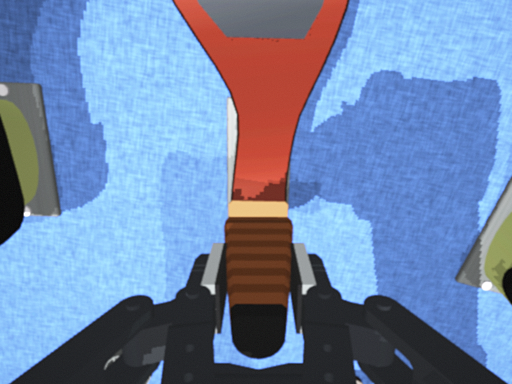

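The heel is aligned over the court's seat (pale strip at row 209, columns 228–289). Lowering it 22 mm.

Emit:
send_rows(
  deltas=[
    {"dx": 0,"dy": 0,"dz": -8,"rx": 0,"ry": 0,"rz": 0},
    {"dx": 0,"dy": 0,"dz": -15,"rx": 0,"ry": 0,"rz": 0},
    {"dx": 0,"dy": 0,"dz": -19,"rx": 0,"ry": 0,"rz": 0},
    {"dx": 0,"dy": 0,"dz": -22,"rx": 0,"ry": 0,"rz": 0},
    {"dx": 0,"dy": 0,"dz": -22,"rx": 0,"ry": 0,"rz": 0},
  ],
)

```text
clock: 18.48
tcp_pos: [0.6155, -0.089, 0.1063]
orientation: [3.13, 0.261, -0.001]
contact_force: [-7.7, 1.3, 18.8]
grip_width: 0.0286
gripper_force: 47.3
```

Emit:
send_rows(
  deltas=[
    {"dx": 0,"dy": 0,"dz": 2,"rx": 0,"ry": 0,"rz": 0},
    {"dx": 0,"dy": 0,"dz": 2,"rx": 0,"ry": 0,"rz": 0},
  ],
)

```text
clock: 18.65
tcp_pos: [0.616, -0.0889, 0.1067]
orientation: [3.131, 0.261, 0.001]
contact_force: [0.4, 0.3, -0.1]
grip_width: 0.0288
gripper_force: 44.4
```

Emit:
send_rows(
  deltas=[
    {"dx": 0,"dy": 0,"dz": 0,"rx": 0,"ry": 0,"rz": 0},
    {"dx": 0,"dy": 0,"dz": 0,"rx": 0,"ry": 0,"rz": 0},
    {"dx": 0,"dy": 0,"dz": 0,"rx": 0,"ry": 0,"rz": 0},
    {"dx": 0,"dy": 0,"dz": 0,"rx": 0,"ry": 0,"rz": 0},
  ],
  jaw=75,
)

```text
clock: 18.98
tcp_pos: [0.6156, -0.0889, 0.106]
orientation: [-3.131, -0.261, 0.001]
contact_force: [0.2, 0.5, -0.2]
grip_width: 0.0746
gripper_force: 0.0
```

Emit:
send_rows(
  deltas=[
    {"dx": 0,"dy": 0,"dz": 20,"rx": 0,"ry": 0,"rz": 0},
    {"dx": 0,"dy": 0,"dz": 55,"rx": 0,"ry": 0,"rz": 0},
    {"dx": 0,"dy": 0,"dz": 95,"rx": 0,"ry": 0,"rz": 0},
    {"dx": 0,"dy": 0,"dz": 130,"rx": 0,"ry": 0,"rz": 0},
    {"dx": -30,"dy": 0,"dz": 150,"rx": 0,"ry": 0,"rz": 0},
  ],
)

```text
clock: 19.4
tcp_pos: [0.5908, -0.0882, 0.2607]
orientation: [3.13, 0.262, 0.014]
contact_force: [1.0, 0.3, 0.9]
grip_width: 0.075
gripper_force: 0.0
```

Emit:
send_rows(
  deltas=[
    {"dx": -38,"dy": -10,"dz": 0,"rx": 0,"ry": 0,"rz": 0},
    {"dx": -70,"dy": -30,"dz": 0,"rx": 0,"ry": 0,"rz": 0},
    {"dx": -100,"dy": -55,"dz": 0,"rx": 0,"ry": 0,"rz": 0},
    {"dx": -120,"dy": -80,"dz": 0,"rx": 0,"ry": 0,"rz": 0},
    {"dx": -120,"dy": -110,"dz": 0,"rx": 0,"ry": 0,"rz": 0},
  ],
)

```text
clock: 19.82
tcp_pos: [0.4616, -0.1993, 0.2564]
orientation: [3.131, 0.261, -0.004]
contact_force: [0.4, 0.4, -0.3]
grip_width: 0.0749
gripper_force: 0.0
```

Emit:
send_rows(
  deltas=[
    {"dx": 0,"dy": -35,"dz": 0,"rx": 0,"ry": 0,"rz": 0},
    {"dx": 0,"dy": -70,"dz": 0,"rx": 0,"ry": 0,"rz": 0},
    {"dx": 0,"dy": -105,"dz": 0,"rx": 0,"ry": 0,"rz": 0},
    {"dx": 0,"dy": -120,"dz": 0,"rx": 0,"ry": 0,"rz": 0},
    {"dx": 0,"dy": -120,"dz": 0,"rx": 0,"ry": 0,"rz": 0},
  ],
)

```text
clock: 20.23
tcp_pos: [0.4645, -0.3234, 0.2559]
orientation: [3.13, 0.251, -0.001]
contact_force: [0.0, -1.0, -0.6]
grip_width: 0.0751
gripper_force: 0.0
```

```bash
cat > chk.py <<'E'
from fit import *
f=cam('top'); P=cloud(f); I=f['frame'].copy()
I=cv2.resize(I[60:240,70:440],(0,0),fx=2.1,fy=2.1,interpolation=2)
for k,s,x,y,a in(('broad','gents',.5932,.0977,7),('low','loafer',.6175,.305,2.5),('block','boot',.5889,-.3047,-5.5),('slender','court',.6119,-.0895,9.5)):
    z=SE[s][2]/1e3; c=proj(f,np.array([[x,y,z+.02]]))[0].round().astype(int); u,v=c; b=28
    m=np.zeros(P.shape[:2],bool); d=np.hypot(P[...,0]-x,P[...,1]-y)
    m=(P[...,2]>z+.006)&(d<.055)&(f['frame'][...,1]<110)
    al=np.radians(a); m&=((P[...,0]-x)*np.cos(al)+(P[...,1]-y)*np.sin(al))<HE[k][0]/2e3+.01
    q=P[m]; X,Y,A,i=fit(f,m,hp(k,z),(x,y),(u-35,u+35,v-35,v+35))
    dx,dy=R.from_euler('z',-a,degrees=True).as_matrix()[:2,:2]@[X-x,Y-y]
    T=q[q[:,2]>z+HE[k][2]/1e3-.006]
    print(k,'off mm',round(dx*1e3,1),round(dy*1e3,1),'yaw',round(A-a,1),'iou',round(i,3),'top z err',round(1e3*(np.median(T[:,2])-z)-HE[k][2],1))
cv2.imwrite('pics/end.png',I); st()
E
python3 chk.py
```

```text
broad off mm 0.3 0.0 yaw -1.8 iou 0.952 top z err -0.2
low off mm 0.4 0.9 yaw 1.5 iou 0.882 top z err -0.2
block off mm -1.0 -1.7 yaw 3.4 iou 0.908 top z err -0.1
slender off mm -1.0 -0.3 yaw -2.0 iou 0.914 top z err -0.1
t 20.28 tcp [ 0.4652 -0.3205  0.2559] xaz 9.33 tilt 0.03 q [ 0.62  0.29 -0.15  1.8   0.05  1.06 -0.96] F [-0.8  0.8  1.1] w 0.0748 g 0.0
```

View pics/end.png

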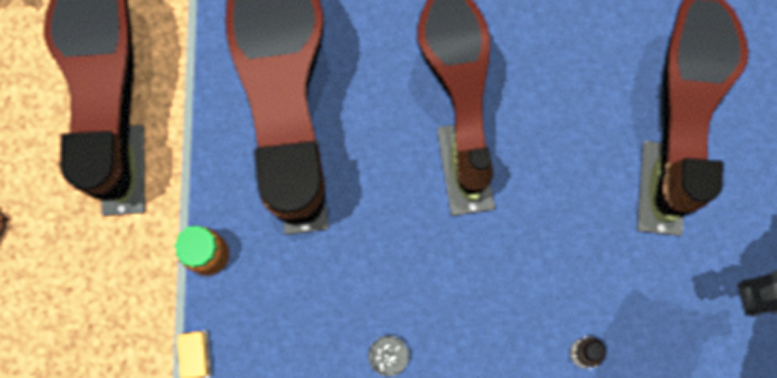

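All four heels sit upright on their seats, within 2 mm and 4° of true. The jar at (196,245) is still standing and the gripper is clear, so I'm handing in.

```bash
python3 -c "
from h import *;print(r.hand_in())"
```

```text
the job is handed in; nothing more can be done
None
```

All four heels are on their own shoes, each within about 2 mm and 4° of true by the last top-camera check, the glue jar is still standing, and the job was handed in at about 20 s (no verdict came back).

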